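# Set the pressure screw of a bench proofing press

### The arm

A 6-joint arm with a two-finger parallel gripper is mounted at the origin on the work surface. World frame = base frame: x ahead of the robot, y to its left, z up, the work surface at z = 0. Lengths are in m, angles in degrees, forces in N, time in s.
With the tool pointing down it reaches from about 0.275 to 0.825 m from the base axis. Payload 4.9 kg.
Tool frame: the origin (TCP) lies midway between the tips of the shut fingers; the grasp point (between the pads) lies 19 mm behind it; z points along the fingers, y is the line along which they close (so a half turn about z gives the same grasp; the last joint's range is limited). The gripper opens to 85 mm and grips with 20 to 120 N. Pads are 22 mm wide; open, the fingers measure 114 mm over their backs; the gripper's body (76 mm by 85 mm) begins 54 mm behind the grasp point. The pads swing forward as they close: fully open they stand 13 mm farther back than shut.
Start: joints at [68.858, 18.69, -11.035, 60.275, 0, 82.311], TCP at [0.128, 0.535, 0.231] pointing down, gripper open.
Joint ranges: [-152.03, 152.03], [-55.5, 102.48], [-74.3, 77.21], [-110.64, 120.58], [-84.22, 78.4], [-180, 180]. Speed limits (degrees/s): [147.25, 147.25, 180, 180, 180, 180].

### API

Orientations are given as a 3x3 rotation matrix whose columns are the frame's x, y, z axes.
In Python, from workcell import arm gives the robot as it stands.
- The arm moves only by the shell command python3 -m inch 'ROWS' [FORCE]. ROWS is JSON, a list of rows, each a list of 3 entries, a list of its own where there are three numbers: the turn, a rotation vector about the tool's x, y, z in rad, then the shift along the tool's x, y, z in cm, then the opening, from 0 (shut) to 1 (fully open). In form: [[[rx, ry, rz], [tx, ty, tz], grip], ...]. A call has 1 to 12 rows; each row is the pose to reach, as a shift and turn from the pose commanded when the call began, along the tool's axes at that moment; what a row does not reach only later rows make up. A row lasts 1/10 s, in which the tool goes at most 50 mm and 8.59 degrees, less where a joint would pass 70% of its speed; a pose out of reach is approached as far as the arm can. A call with a gripper value outside its range is refused whole. The fingers move at their own pace and stop on an object; FORCE is the grip in N (left out, the last holds). Time passes only in rows, so rows that repeat a pose let the fingers close. It gives the time, the measured TCP pose, the force, the opening and the grip force at its end, in the units of the state.
- arm.get_obs(): the state, without advancing time (a new reading comes with each control period).
- arm.snapshot(name): name is "scene" or "top"; returns the picture (420x560x3 uint8, red, green, blue); there is no depth.
- arm.calibration(name): a dict with "fx", "fy", "cx", "cy" (pixels), "R" (3x3) and "t" (3): a world point X has camera coordinates R X + t. Camera axes: x right, y down, z forward; pixel columns grow to the right and rows downward; lengths in m; the calibration is good to about 2 mm. A picture is of the moment at which its call begins. calibration takes no time and is no camera call.
- arm.hand_in(): hands the job in; it is judged then, once.
The state is a dict: "t": time; "joints": joint angles; "qd": joint speeds; "effort": joint torques, N m; "ee_pos": TCP position; "orientation": TCP orientation; "wrist_force": force on the tool from outside, world axes, zero at the start; "moment": the same for the moment, N m; "gripper_width": finger opening in m; "grasp_force": force on a finger pad.
Only numpy, scipy, OpenCV 4.12 (cv2) and the standard library are available. Lean on these libraries where they do the work, as an engineer would, in place of code of your own. Each camera call takes 0.05 s, during which the arm holds its last target. There are 200 camera calls.

### The job

Set the small printing press for a new block: turn its T-bar pressure screw clockwise until it bottoms firmly, then back it off by a quarter of a turn and let go. Leave the round locking knob beside it and the things lying on the bench alone.

Things in the scene. Friction and masses are not known exactly. Their poses are not given: they have to be found in the camera images.
- screw_grip (a point): Middle of the pressure screw's T-bar, on its vertical axis, 195 mm above the bench. Dark steel bar 68 long, 14 wide, 26 mm tall (13 above, 13 below this point), a 22 mm ball at one end, on a 12 mm stem; 20 mm free below it over a round collar 44 mm across. x points along the bar to the ball, y across it (grip across y), z up; the frame turns with the bar, which neither rises nor sinks.
- pressure_screw (a joint): Angle of the pressure screw, rad, grows clockwise seen from above (screwing down); 0 is fully backed out. Even drag of about 0.08 N m, stays where left. It bottoms abruptly on a rigid stop, where it turns no further and the torque rises steeply; that reading is not marked, find it by feel. It starts a third to a half turn short of it.
- lock_knob (a joint): Turning angle (rad, clockwise from above positive) of the locking knob, a round fluted steel knob 35 mm across and 22 mm tall on the same crosshead, its axis 130 mm from that of the pressure screw. It starts at 0 and must not be turned.
- lock_top (a point): Centre of the top of the round locking knob, about 192 mm above the bench.
- press: Grey bench press, fixed; origin under the centre of its base (200 mm along x, 230 along y). Bed 300 mm along x at 52 mm height; roller under a crosshead 55 mm (x) by 204 mm (y), its top 150 mm above the bench. The two screws stand on it at y = +65 and -65 mm; which is where varies. A crank reaches out to 180 mm on its -y side, below 95 mm.
- lino_block: Olive carved block 100 x 130 x 22 mm lying on the bench, origin under its centre. Bystander.
- brayer: Ink roller with black 90 mm rubber roll and wooden handle, 165 mm long, 40 mm tall, lying on the bench, origin under the roll. Bystander.
- ink_tin: Closed ink tin, 72 mm across, 50 mm tall, origin under its centre. Bystander.
- gouge: Carving gouge 150 mm long with wooden handle, lying on the bench. Bystander.

How it is judged:
By the outcome, as a careful person would: the job done as asked, in the order asked, and still so for the second after the job is handed in, with the robot touching nothing.
It also fails if it takes over 72 s, if anything falls off the work surface, if the arm or the gripper's body presses on something with over 40 N, if the wrist force passes 120 N, or if a joint passes its speed limit or range.

## Working session

There is one attempt and no reset: what is moved stays moved. The work goes in short steps, Python scripts to look and compute and a shell command to move; the robot and the scene stay as the last step left them, time stands still between calls to the robot, and variables do not carry over. Pictures are saved under pics/ and viewed, at most 10 in all, crops included, and the job is handed in when it is done.

```bash
mkdir -p pics; python3 - <<'E'
from workcell import arm
import cv2,numpy as np
for n in("scene","top"):
    cv2.imwrite(f"pics/{n}0.png",arm.snapshot(n)[:,:,::-1])
    print(n,arm.calibration(n))
o=arm.get_obs();print(o['t'],o['ee_pos'],np.round(o['orientation'],3),o['gripper_width'])
E
```

```text
scene {'fx': 537.6213991895441, 'fy': 537.6213991895441, 'cx': 282.62764196491725, 'cy': 210.69907489097915, 'R': array([[-0.18835481,  0.98201328, -0.01312921],
       [ 0.79362563,  0.14431912, -0.59104176],
       [-0.57851606, -0.12174523, -0.80653411]]), 't': array([ 0.13366773, -0.34789451,  1.86839879])}
top {'fx': 501.03217339887595, 'fy': 501.03217339887595, 'cx': 286.3337844213518, 'cy': 210.0140225376211, 'R': array([[-0.01869644, -0.99979427, -0.00786485],
       [-0.99452691,  0.01940553, -0.10266282],
       [ 0.10279432,  0.00590238, -0.99468512]]), 't': array([-0.00170817,  0.55230962,  1.46974913])}
0.1 [0.12777383 0.53442526 0.23057676] [[-0.973  0.233 -0.001]
 [ 0.233  0.973 -0.001]
 [ 0.    -0.002 -1.   ]] 0.08550808364147516
```

View pics/scene0.png

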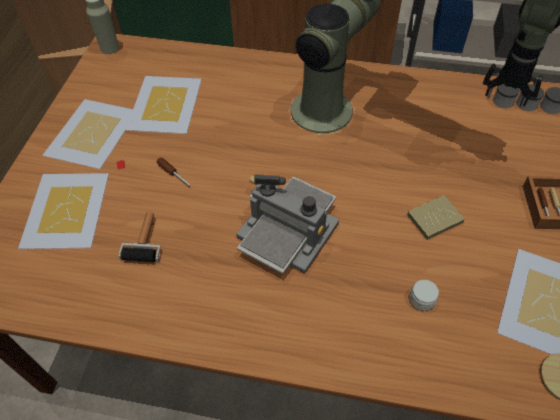

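View pics/top0.png

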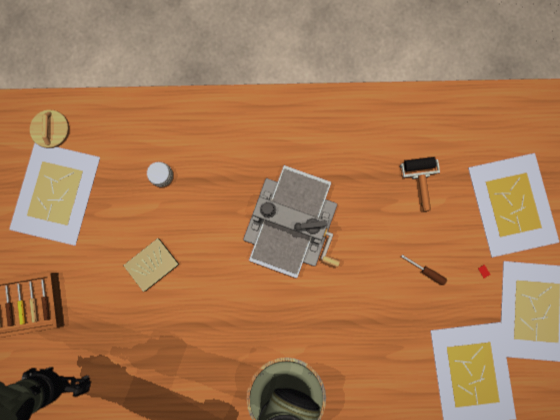

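The press is at the centre. The T-bar is near top (311,227) and scene (268,181), with the knob near top (267,209) and scene (309,204). I'll zoom in for the details.

```bash
python3 - <<'E'
import cv2,numpy as np
a=cv2.imread("pics/top0.png")[195:250,245:345];b=cv2.imread("pics/scene0.png")[165:220,235:335]
f=lambda i:cv2.convertScaleAbs(cv2.resize(i,None,fx=5.4,fy=5.4,interpolation=cv2.INTER_CUBIC),alpha=1.8)
cv2.imwrite("pics/z.png",np.vstack([f(a),f(b)]))
E
```

```text
(no output)
```

View pics/z.png

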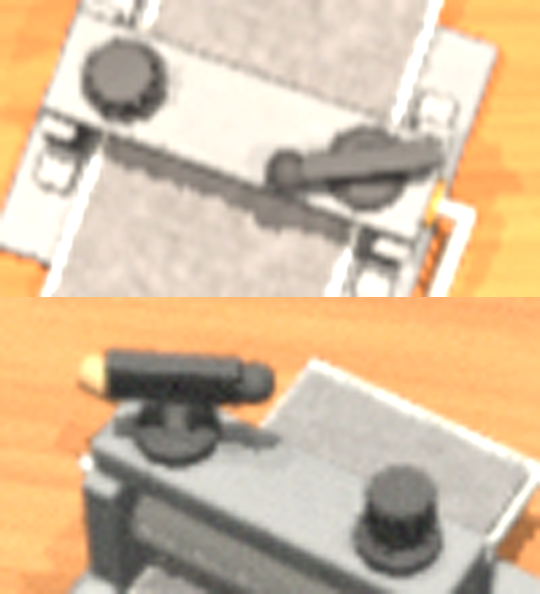

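```bash
cat > h.py <<'E'
import numpy as np
from workcell import arm
def ray(n,u,v):
    c=arm.calibration(n);R=np.array(c['R']);t=np.array(c['t'])
    return -R.T@t,R.T@np.array([(u-c['cx'])/c['fx'],(v-c['cy'])/c['fy'],1])
def onz(n,u,v,z):
    o,d=ray(n,u,v);return o+d*(z-o[2])/d[2]
E
python3 - <<'E'
from h import *
T=lambda x,y,z:onz('top',245+x/5.4-.4,195+y/5.4-.4,z)
S=lambda x,y,z:onz('scene',235+x/5.4-.4,165+(y-297)/5.4-.4,z)
ball,tail,knob=T(286,170,.203),T(440,153,.205),T(123,76,.192)
print(ball,tail,np.linalg.norm(ball-tail),(ball+tail)/2,knob,np.linalg.norm((ball+tail)[:2]/2-knob[:2]))
d=ball-tail;print('yaw',np.degrees(np.arctan2(d[1],d[0])))
b2,t2,k2=S(258,382,.195),S(107,372,.195),S(401,484,.192)
print(b2,t2,(b2+t2)/2,k2,np.degrees(np.arctan2(*(b2-t2)[1::-1])),np.linalg.norm(b2-t2))
print('collar',T(366,167,.162),S(176,436,.162))
o=arm.get_obs();R=o['orientation'];print('tool x yaw',np.degrees(np.arctan2(R[1][0],R[0][0])))
E
```

```text
[ 0.49107257 -0.04203516  0.203     ] [ 0.49777445 -0.11707665  0.205     ] 0.07536671030550973 [ 0.49442351 -0.07955591  0.204     ] [0.53984347 0.03718495 0.192     ] 0.12526531837890187
yaw 95.10349141982194
[ 0.48895888 -0.04040257  0.195     ] [ 0.49596525 -0.11523703  0.195     ] [ 0.49246207 -0.0778198   0.195     ] [0.53669343 0.0388681  0.192     ] 95.34872198554247 0.07516173064820757
collar [ 0.49470362 -0.0828889   0.162     ] [ 0.5040603  -0.07983189  0.162     ]
tool x yaw 166.544926812
```

```bash
python3 -m inch '[[[0,0,-0.05],[-1,-1,-2],1],[[0,0,-0.15],[-4,-4,-4],1],[[0,0,-0.25],[-7,-7,-4],1],[[0,0,-0.37],[-10,-10,-4],1],[[0,0,-0.49],[-13,-13,-4],1],[[0,0,-0.61],[-16,-16,-4],1],[[0,0,-0.73],[-19,-19,-4],1],[[0,0,-0.85],[-22,-22,-4],1],[[0,0,-0.95],[-25,-25,-4],1],[[0,0,-1.02],[-27,-27,-4],1],[[0,0,-1.05],[-28,-28,-4],1],[[0,0,-1.05],[-28,-28,-4],1]]'
cat >> h.py <<'E'
def to(p,yaw):
    o=arm.get_obs();R=np.array(o['orientation']);p=np.array(p)
    y=np.degrees(np.arctan2(R[1,0],R[0,0]))
    print('t',o['t'],'pos',np.round(o['ee_pos'],4),'yaw',round(y,2),'tilt',np.round(R[:,2],3),'q',np.round(o['joints'],1))
    print('shift cm',np.round(100*R.T@(p-o['ee_pos']),2),'rz',round(np.radians((y-yaw+180)%360-180),3))
E
python3 -c "
from h import *;to([.495,-.082,.27],-84.8)"
```

```text
t: 1.3
ee_pos: [0.3358, 0.1961, 0.2711]
orientation: [[-0.688, -0.725, -0.0], [-0.725, 0.688, -0.0], [0.0, -0.0, -1.0]]
wrist_force: [-0.2, 1.0, -0.1]
gripper_width: 0.0857
grasp_force: 0.0
t 1.3 pos [0.3358 0.1961 0.2711] yaw -133.51 tilt [-0. -0. -1.] q [ 19.4  -0.3 -28.1  62.2  -0.  -27.1]
shift cm [  9.21 -30.69   0.12] rz -0.85
```

```bash
python3 -m inch '[[[0,0,-0.05],[0.5,-1.5,0],1],[[0,0,-0.15],[1.4,-4.7,0],1],[[0,0,-0.25],[2.4,-8,0],1],[[0,0,-0.35],[3.4,-11.3,0],1],[[0,0,-0.45],[4.4,-14.7,0],1],[[0,0,-0.55],[5.4,-18,0],1],[[0,0,-0.65],[6.4,-21.3,0],1],[[0,0,-0.73],[7.4,-24.6,0],1],[[0,0,-0.79],[8.3,-27.5,0],1],[[0,0,-0.83],[8.9,-29.6,0],1],[[0,0,-0.85],[9.2,-30.7,0],1],[[0,0,-0.85],[9.2,-30.7,0],1]]'
python3 - <<'E'
from h import *
import cv2
to([.495,-.082,.178],-84.8)
a=arm.snapshot('top')[175:275,235:375,::-1];b=arm.snapshot('scene')[120:220,200:340,::-1]
cv2.imwrite("pics/z2.png",cv2.convertScaleAbs(np.vstack([cv2.resize(i,None,fx=3,fy=3) for i in(a,b)]),alpha=1.6))
E
```

```text
t: 2.5
ee_pos: [0.4961, -0.0802, 0.2707]
orientation: [[0.093, -0.996, -0.001], [-0.996, -0.093, 0.0], [-0.0, 0.001, -1.0]]
wrist_force: [-0.1, 0.3, 0.7]
gripper_width: 0.0853
grasp_force: 0.0
t 2.5 pos [ 0.4961 -0.0802  0.2707] yaw -84.67 tilt [-0.001  0.    -1.   ] q [ -17.6   12.3  -13.9   63.9    0.  -112.9]
shift cm [0.18 0.12 9.27] rz 0.002
```

View pics/z2.png

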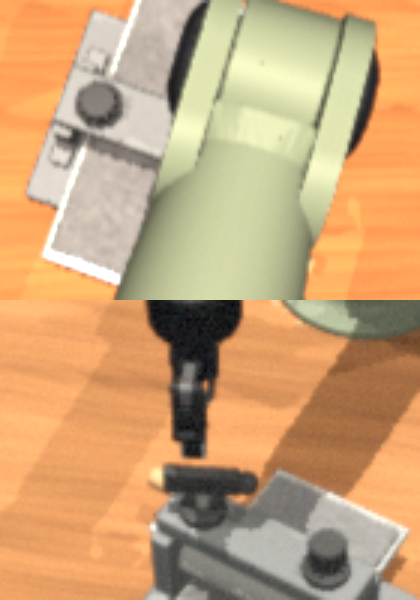

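The open fingers sit above the middle of the bar, with the bar at scene crop (205,482) and the knob well clear, so I'll descend and close.

```bash
python3 -m inch '[[[0,0,0],[0.1,0.1,1],1],[[0,0,0],[0.2,0.1,3],1],[[0,0,0],[0.2,0.1,5],1],[[0,0,0],[0.2,0.1,7],1],[[0,0,0],[0.2,0.1,8.3],1],[[0,0,0],[0.2,0.1,9],1],[[0,0,0],[0.2,0.1,9.2],1],[[0,0,0],[0.2,0.1,9.2],1]]' 20 && python3 -m inch '[[[0,0,0],[0,0,0],0.4],[[0,0,0],[0,0,0],0.3],[[0,0,0],[0,0,0],0.2],[[0,0,0],[0,0,0],0.2],[[0,0,0],[0,0,0],0.1],[[0,0,0],[0,0,0],0.1],[[0,0,0],[0,0,0],0],[[0,0,0],[0,0,0],0],[[0,0,0],[0,0,0],0],[[0,0,0],[0,0,0],0],[[0,0,0],[0,0,0],0],[[0,0,0],[0,0,0],0]]' 20
python3 -c "
from h import *;to([.495,-.082,.178],-84.8);o=arm.get_obs();print(o['wrist_force'],o['moment'])"
```

```text
t: 3.4
ee_pos: [0.4946, -0.0818, 0.1793]
orientation: [[0.095, -0.996, -0.0], [-0.996, -0.095, 0.0], [-0.0, 0.0, -1.0]]
wrist_force: [0.1, 0.0, 0.4]
gripper_width: 0.0853
grasp_force: 0.0
t: 4.6
ee_pos: [0.4945, -0.0822, 0.1795]
orientation: [[0.094, -0.996, -0.0], [-0.996, -0.094, -0.0], [0.0, 0.0, -1.0]]
wrist_force: [-2.8, 0.8, 5.9]
gripper_width: 0.0138
grasp_force: 23.7
t 4.6 pos [ 0.4945 -0.0822  0.1795] yaw -84.59 tilt [-0. -0. -1.] q [ -17.9   16.1  -22.8   51.1   -0.  -113.3]
shift cm [-0.01 -0.05  0.15] rz 0.004
[-2.77834675  0.80934213  5.89559332] [-0.05982548  0.52043942  0.07994025]
```

```bash
python3 -m inch '[[[0,0,0],[0,0,0],0],[[0,0,0],[0,0,0],0],[[0,0,0.05],[0,0,0],0],[[0,0,0.15],[0,0,0],0],[[0,0,0.25],[0,0,0],0],[[0,0,0.35],[0,0,0],0],[[0,0,0.45],[0,0,0],0],[[0,0,0.55],[0,0,0],0],[[0,0,0.65],[0,0,0],0],[[0,0,0.75],[0,0,0],0],[[0,0,0.8],[0,0,0],0],[[0,0,0.8],[0,0,0],0]]' 80
cat >> h.py <<'E'
def st():
    to([.495,-.082,.178],-84.8);o=arm.get_obs();print('F',np.round(o['wrist_force'],1),'M',np.round(o['moment'],3),'w',o['gripper_width'],o['grasp_force'])
E
python3 -c "
from h import *;st()"
```

```text
t: 5.8
ee_pos: [0.4943, -0.0821, 0.1796]
orientation: [[-0.649, -0.76, -0.0], [-0.76, 0.649, -0.0], [0.0, 0.0, -1.0]]
wrist_force: [-3.6, -0.3, 6.5]
gripper_width: 0.0128
grasp_force: 78.2
t 5.8 pos [ 0.4943 -0.0821  0.1796] yaw -130.49 tilt [-0. -0. -1.] q [-17.9  16.  -22.8  51.1  -0.  -67.4]
shift cm [-0.05 -0.04  0.16] rz -0.798
F [-3.6 -0.3  6.5] M [-0.006  0.762 -0.029] w 0.012788570198644466 78.1951904296875
```

```bash
python3 -m inch '[[[0,0,0.05],[0,0,0],0],[[0,0,0.15],[0,0,0],0],[[0,0,0.25],[0,0,0],0],[[0,0,0.35],[0,0,0],0],[[0,0,0.45],[0,0,0],0],[[0,0,0.55],[0,0,0],0],[[0,0,0.65],[0,0,0],0],[[0,0,0.75],[0,0,0],0],[[0,0,0.85],[0,0,0],0],[[0,0,0.95],[0,0,0],0],[[0,0,1],[0,0,0],0],[[0,0,1],[0,0,0],0]]'
python3 -c "
from h import *;st()"
python3 -m inch '[[[0,0,0.03],[0,0,0],0],[[0,0,0.07],[0,0,0],0],[[0,0,0.1],[0,0,0],0],[[0,0,0.13],[0,0,0],0],[[0,0,0.15],[0,0,0],0],[[0,0,0.15],[0,0,0],0]]'
python3 -c "
from h import *;st()"
```

```text
t: 7.0
ee_pos: [0.4942, -0.0819, 0.1796]
orientation: [[-0.991, 0.135, -0.001], [0.135, 0.991, 0.0], [0.001, 0.0, -1.0]]
wrist_force: [-4.5, 0.4, 7.2]
gripper_width: 0.0126
grasp_force: 78.3
t 7.0 pos [ 0.4942 -0.0819  0.1796] yaw 172.22 tilt [-0.001  0.    -1.   ] q [-17.9  16.  -22.8  51.2   0.  -10.1]
shift cm [-0.08 -0.    0.16] rz -1.797
F [-4.5  0.4  7.2] M [ 0.106  0.803 -0.057] w 0.012560803970694097 78.29482555389404
t: 7.6
ee_pos: [0.4942, -0.0819, 0.1796]
orientation: [[-0.96, 0.281, -0.001], [0.281, 0.96, 0.0], [0.001, 0.0, -1.0]]
wrist_force: [-3.4, 0.7, 7.6]
gripper_width: 0.0125
grasp_force: 78.3
t 7.6 pos [ 0.4942 -0.0819  0.1796] yaw 163.66 tilt [-0.001  0.    -1.   ] q [-17.9  16.  -22.8  51.2   0.   -1.5]
shift cm [-0.08  0.01  0.16] rz -1.947
F [-3.4  0.7  7.6] M [ 0.104  0.841 -0.091] w 0.012526065478937134 78.30776810646057
```

```bash
python3 - <<'E'
from h import *
import cv2
b=arm.snapshot('scene')[130:220,210:340,::-1]
cv2.imwrite("pics/z3.png",cv2.convertScaleAbs(cv2.resize(b,None,fx=5,fy=5,interpolation=2),alpha=1.8))
E
```

```text
(no output)
```

View pics/z3.png

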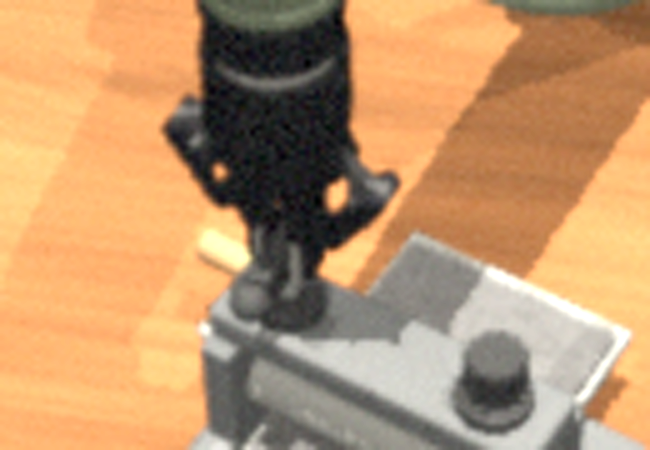

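The ball has swung to the camera side at (250,300), so the bar is following the gripper. I'll continue in small steps, watching the moment.

```bash
python3 -m inch '[[[0,0,0.04],[0,0,0],0],[[0,0,0.08],[0,0,0],0],[[0,0,0.12],[0,0,0],0],[[0,0,0.16],[0,0,0],0],[[0,0,0.16],[0,0,0],0]]' >/dev/null
python3 -c "
from h import *;st()"
python3 -m inch '[[[0,0,0.03],[0,0,0],0],[[0,0,0.06],[0,0,0],0],[[0,0,0.09],[0,0,0],0],[[0,0,0.1],[0,0,0],0],[[0,0,0.1],[0,0,0],0]]' >/dev/null
python3 -c "
from h import *;st()"
```

```text
t 8.15 pos [ 0.4942 -0.0818  0.1796] yaw 154.47 tilt [-0.001  0.    -1.   ] q [-17.9  16.  -22.8  51.2   0.    7.7]
shift cm [-0.08  0.02  0.16] rz -2.107
F [-3.9  0.9  8. ] M [ 0.17   0.804 -0.128] w 0.013081020936307131 78.31966996192932
t 8.65 pos [ 0.4943 -0.0818  0.1796] yaw 148.78 tilt [-0.  0. -1.] q [-17.9  16.  -22.8  51.2   0.   13.4]
shift cm [-0.07  0.02  0.16] rz -2.207
F [-4.4  0.4  7.3] M [ 0.132  0.843 -0.03 ] w 0.012953543857992154 78.31909418106079
```

```bash
python3 -m inch '[[[0,0,0.03],[0,0,0],0],[[0,0,0.06],[0,0,0],0],[[0,0,0.09],[0,0,0],0],[[0,0,0.1],[0,0,0],0],[[0,0,0.1],[0,0,0],0]]' >/dev/null
python3 -c "
from h import *;st()"
```

```text
t 9.15 pos [ 0.4943 -0.0818  0.1796] yaw 143.19 tilt [-0.001  0.    -1.   ] q [-17.8  16.  -22.8  51.2  -0.   19. ]
shift cm [-0.07  0.02  0.16] rz -2.304
F [-4.   1.1  7.8] M [0.098 0.786 0.845] w 0.012812463896325234 78.92772674560547
```

```bash
python3 -m inch '[[[0,0,0.03],[0,0,0],0],[[0,0,0.06],[0,0,0],0],[[0,0,0.09],[0,0,0],0],[[0,0,0.1],[0,0,0],0],[[0,0,0.1],[0,0,0],0]]' >/dev/null
python3 -c "
from h import *;st()"
```

```text
t 9.65 pos [ 0.4954 -0.0825  0.1799] yaw 137.47 tilt [ 0.002 -0.002 -1.   ] q [-17.8  16.1 -22.8  51.1  -0.1  24.7]
shift cm [0.07 0.01 0.19] rz -2.404
F [-2.4 -3.   5. ] M [-0.494  0.134  1.226] w 0.012733340146797438 123.54784917086363
```

```bash
python3 -m inch '[[[0,0,-0.03],[0,0,0],0],[[0,0,-0.06],[0,0,0],0],[[0,0,-0.06],[0,0,0],0]]' >/dev/null
python3 -c "
from h import *;st()"
python3 -m inch '[[[0,0,-0.02],[0,0,0],0],[[0,0,-0.04],[0,0,0],0],[[0,0,-0.04],[0,0,0],0]]' >/dev/null
python3 -c "
from h import *;st()"
python3 -m inch '[[[0,0,-0.02],[0,0,0],0],[[0,0,-0.02],[0,0,0],0]]' >/dev/null
python3 -c "
from h import *;st()"
python3 -m inch '[[[0,0,-0.02],[0,0,0],0],[[0,0,-0.02],[0,0,0],0]]' >/dev/null
python3 -c "
from h import *;st()"
```

```text
t 9.95 pos [ 0.4944 -0.0818  0.1797] yaw 141.02 tilt [-0. -0. -1.] q [-17.8  16.  -22.8  51.2  -0.   21.1]
shift cm [-0.06  0.03  0.17] rz -2.342
F [-3.8 -0.9  7.7] M [-0.047  0.87   1.757] w 0.013066095346027875 92.58532863110304
t 10.25 pos [ 0.4944 -0.0818  0.1796] yaw 143.1 tilt [-0.  0. -1.] q [-17.9  16.1 -22.8  51.2   0.   19. ]
shift cm [-0.06  0.02  0.16] rz -2.306
F [-3.3  0.   7.2] M [0.073 0.891 0.529] w 0.012722611354934774 79.06601786613464
t 10.45 pos [ 0.4944 -0.0818  0.1796] yaw 144.17 tilt [-0.     0.001 -1.   ] q [-17.9  16.1 -22.8  51.2   0.   18. ]
shift cm [-0.06  0.02  0.16] rz -2.287
F [-2.9  1.5  7.5] M [0.224 0.889 0.044] w 0.012941671469200874 78.43682885169983
t 10.65 pos [ 0.4944 -0.0819  0.1796] yaw 145.31 tilt [-0.     0.001 -1.   ] q [-17.9  16.1 -22.8  51.2   0.   16.8]
shift cm [-0.06  0.02  0.16] rz -2.267
F [-3.6  0.8  8.3] M [0.222 0.862 0.04 ] w 0.012682066059969426 78.43500137329102
```

The stop lies at tool yaw of about 144.1°, where the torque rose to about 1.75 N m. A quarter turn back is yaw −125.9°.

```bash
python3 -m inch '[[[0,0,-0.05],[0,0,0],0],[[0,0,-0.15],[0,0,0],0],[[0,0,-0.25],[0,0,0],0],[[0,0,-0.35],[0,0,0],0],[[0,0,-0.45],[0,0,0],0],[[0,0,-0.55],[0,0,0],0],[[0,0,-0.65],[0,0,0],0],[[0,0,-0.75],[0,0,0],0],[[0,0,-0.85],[0,0,0],0],[[0,0,-0.95],[0,0,0],0],[[0,0,-1],[0,0,0],0],[[0,0,-1],[0,0,0],0]]' >/dev/null
python3 -m inch '[[[0,0,-0.05],[0,0,0],0],[[0,0,-0.15],[0,0,0],0],[[0,0,-0.25],[0,0,0],0],[[0,0,-0.35],[0,0,0],0],[[0,0,-0.45],[0,0,0],0],[[0,0,-0.52],[0,0,0],0],[[0,0,-0.55],[0,0,0],0],[[0,0,-0.55],[0,0,0],0],[[0,0,-0.55],[0,0,0],0]]' >/dev/null
python3 -c "
from h import *;st()"
```

```text
t 12.75 pos [ 0.4944 -0.082   0.1796] yaw -125.89 tilt [-0. -0. -1.] q [-17.9  16.1 -22.8  51.1  -0.  -72. ]
shift cm [-0.04 -0.04  0.16] rz -0.717
F [-2.8  0.6  6.8] M [-0.035  0.692  0.078] w 0.01290662074224995 78.34247589111328
```

Now I'll open and rise straight up.

```bash
python3 -m inch '[[[0,0,0],[0,0,0],0.2],[[0,0,0],[0,0,0],0.4],[[0,0,0],[0,0,0],0.6],[[0,0,0],[0,0,0],0.8],[[0,0,0],[0,0,0],0.9],[[0,0,0],[0,0,0],0.9],[[0,0,0],[0,0,0],0.9],[[0,0,0],[0,0,0],0.9],[[0,0,0],[0,0,0],0.9],[[0,0,0],[0,0,0],0.9]]' 20
python3 -m inch '[[[0,0,0],[0,0,-0.5],0.9],[[0,0,0],[0,0,-2],0.9],[[0,0,0],[0,0,-5],0.9],[[0,0,0],[0,0,-8],0.9],[[0,0,0],[0,0,-11],0.9],[[0,0,0],[0,0,-12],0.9]]'
python3 -m inch '[[[0,0,0],[1,2,0],0.9],[[0,0,0],[3,5,0],0.9],[[0,0,0],[5,8,0],0.9],[[0,0,0],[7,11,0],0.9],[[0,0,0],[9,14,0],0.9],[[0,0,0],[11,17,0],0.9],[[0,0,0],[12,19,0],0.9],[[0,0,0],[12,20,0],0.9],[[0,0,0],[12,20,0],0.9]]'
python3 - <<'E'
from h import *
import cv2
a=arm.snapshot('top')[195:250,245:345,::-1];b=arm.snapshot('scene')[165:220,235:335,::-1]
cv2.imwrite("pics/z4.png",cv2.convertScaleAbs(np.vstack([cv2.resize(i,None,fx=5.4,fy=5.4,interpolation=2) for i in(a,b)]),alpha=1.8))
E
```

```text
t: 13.75
ee_pos: [0.4947, -0.0821, 0.1793]
orientation: [[-0.586, -0.811, -0.0], [-0.811, 0.586, 0.0], [0.0, 0.0, -1.0]]
wrist_force: [-0.3, -0.2, 0.3]
gripper_width: 0.0768
grasp_force: 0.0
t: 14.35
ee_pos: [0.4961, -0.0825, 0.3027]
orientation: [[-0.586, -0.811, 0.005], [-0.811, 0.586, -0.002], [-0.002, -0.005, -1.0]]
wrist_force: [-0.4, 1.0, -0.0]
gripper_width: 0.0771
grasp_force: 0.0
t: 15.25
ee_pos: [0.2618, -0.0618, 0.2992]
orientation: [[-0.586, -0.81, 0.001], [-0.81, 0.586, -0.0], [-0.0, -0.001, -1.0]]
wrist_force: [0.3, 0.3, -0.3]
gripper_width: 0.0767
grasp_force: 0.0
```

View pics/z4.png

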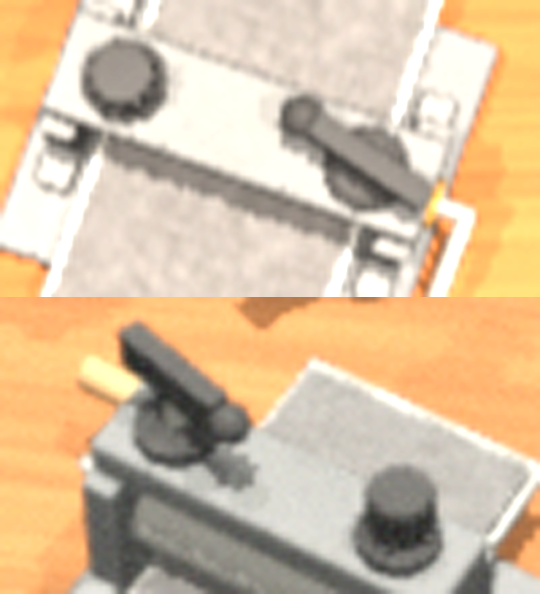

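The T-bar is free, with its ball at top crop (301,116) and its tail at (428,199). The knob hasn't changed. I'll check the bar's angle, which should be about 54°.

```bash
python3 - <<'E'
from h import *
T=lambda x,y,z:onz('top',245+x/5.4-.4,195+y/5.4-.4,z)
S=lambda x,y,z:onz('scene',235+x/5.4-.4,165+(y-297)/5.4-.4,z)
for d in (T(301,116,.203)-T(424,197,.205),S(229,422,.195)-S(129,347,.198)): print(np.degrees(np.arctan2(d[1],d[0])),np.linalg.norm(d))
E
```

```text
55.232904528362404 0.07163857194448918
58.308844935777856 0.06787775065670051
```

```bash
python3 -c "
from workcell import arm;print(arm.hand_in())"
```

```text
the job is handed in; nothing more can be done
None
```

I turned the pressure screw clockwise until it bottomed firmly (about 1.7 N m), backed it off 90° by the gripper angle and let go; a camera check put the bar within 1–4° of that, the locking knob and bench items were not touched, and the job was handed in at about 15 s.

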